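# Seat a gel cassette in the casting stand and hold it for clamping

## Task

Take the gel cassette (the white ceramic plate with a wide notch in its top edge, bonded to a glass plate) out of the plate rack and lower it upright through the slot of the casting stand, glass side towards the stand's front where the two black cams are. Press it gently down onto the rubber seal at the bottom so that the seal gives a few millimetres, and finish still gripping it and pressing it down there, so that I can close the cams. Leave the plain buffer dam in the rack, and do not disturb the comb and the bottle.

Things in the scene. Friction and masses are not known exactly. Their poses are not given: they have to be found in the camera images.
- cassette_centre (a point): centre of the gel cassette, a rigid upright plate 100 mm wide (its y), 100 tall (z, up), 8 thick (x), about 0.17 kg: glass plate on its front (-x), white notched ceramic plate on its rear. Notch 78 mm wide, 14 deep: in the middle the full 8 mm thickness ends 36 mm above this point, only 3 mm of glass above. Starts in one of the rack's grooves, glass to the rack's front
- cassette_foot (a point): centre of the cassette's lower edge, 50 mm below cassette_centre; same axes
- cassette_glass (a point): point on the outer face of the cassette's glass plate, at the middle of its lower edge, 4 mm to -x of cassette_foot
- stand: light grey casting stand, fixed; origin under its base's centre, z up, front (two black cams) to -x. Base 120 x 150 x 10 mm. Two edge channels at |y| = 36 to 51 mm form an upright slot, 10 mm (x) by 102 mm (y) clear, centred on the origin; between them (|y| under 36 mm) only a rear panel up to 48 mm and a front rail up to 26 mm height: room for fingers. Cam levers: 50 mm high, out to y = +-89 mm
- slot_mouth (a point): centre of the slot's opening, 84.5 mm above the stand's underside, level with the top of its lips; axes as the stand. The slot's walls are straight up to 76 mm height; above that the lips flare outwards by 5 mm on every side
- seal (a joint): how far the rubber seal at the slot's bottom is pressed down (m): 0 free, 0.005 fully down. It springs back with about 2 N per mm: the cassette's weight alone presses it about 0.8 mm, 10 N presses it fully down
- seal_top (a point): centre of the top face of the rubber seal (100 x 9 mm), 16 mm above the stand's underside when free; the cassette's foot comes to stand on it, its centre then 66 mm above the bench
- rack: white plastic plate rack, fixed; origin under its centre, z up, front to -x. Floor 150 x 126 mm, 6 mm thick; two grooves along y, 11 mm wide, at x = -40 and +40 mm, walls up to 31 mm height, end stops at y = +-52 mm. Plates stand upright on the floor (foot 6 mm above the bench) and are drawn straight up
- dam_centre (a point): centre of the buffer dam, a plain grey plastic plate 100 mm wide, 75 mm tall, 8 mm thick with no notch, standing in the rack's other groove; leave it there
- comb_mid (a point): centre of a white ten-tooth gel comb lying on the bench, 32 x 94 x 5 mm; leave it alone
- reagent_mid (a point): middle of a closed amber reagent bottle standing on the bench, 62 mm diameter, 130 mm tall (this point 65 mm up); leave it alone
Not all that is in view belongs to the job. What is shaped like the part that bears cassette_centre but pink is not meant.

How it is judged:
By the outcome, as a careful person would: the job done as asked, in the order asked, and still so for the second after the job is handed in, while the arm keeps its last pose, push and grip.
It also fails if it takes over 48 s, if anything falls off the work surface, if the arm or the gripper's body presses on something with over 40 N, if the wrist force passes 120 N, or if a joint passes its speed limit or range.

## Robot

A 6-joint arm with a two-finger parallel gripper is mounted at the origin on the work surface. World frame = base frame: x ahead of the robot, y to its left, z up, the work surface at z = 0. Lengths are in m, angles in degrees, forces in N, time in s.
With the tool pointing down it reaches from about 0.3 to 1 m from the base axis. Payload 5.1 kg.
Tool frame: the origin (TCP) lies on the centre line of the jaws, within the pads' length; the fingertips stand 14 mm ahead of it and the grasp point (between the pads) lies 5 mm behind it; z points along the fingers, y is the line along which they close (so a half turn about z gives the same grasp; the last joint's range is limited). The gripper opens to 95 mm and grips with 3 to 60 N. Pads are 20 mm wide; open, the fingers measure 119 mm over their backs; the gripper's body (75 mm by 180 mm) begins 59 mm behind the grasp point.
Start: joints at [70.325, 7.093, 94.555, -0, 78.352, -4.733], TCP at [0.168, 0.628, 0.229] pointing down, gripper open.
Joint ranges: [-149.61, 149.61], [-58.7, 133.49], [1.44, 155.28], [-77.14, 257.14], [18.33, 153.61], [-166.67, 166.67]. Speed limits (degrees/s): [147.25, 147.25, 180, 180, 180, 180].

## Interface

Orientations are given as [roll, pitch, yaw] about the fixed x, y, z axes, in that order (R = Rz(yaw) Ry(pitch) Rx(roll)).
In Python, from station import r gives the robot as it stands.
- The arm moves only by the shell command python3 -m creep 'ROWS' [OPENING] [FORCE]. ROWS is a JSON object of lists of equal length, an entry for each row: "xyz": the shift along the tool's x, y, z in mm, a list of three; "yaw": the turn about the tool's z in degrees. A call has 1 to 8 rows; each row shifts and turns the commanded pose from where the row before left it, along the tool's axes as they then stand; what a row does not reach is not made up. A row lasts 1/10 s, in which the tool goes at most 50 mm and 8.59 degrees, less where a joint would pass 70% of its speed; a pose out of reach is approached as far as the arm can. A call is refused whole if a number of a shift passes 50 or a number of a turn 8.59, either way. A call with a gripper value outside its range is refused whole. OPENING is the opening in per cent of the stroke, from 0 (shut) to 100 (fully open), set as the call begins (- or left out, the last holds). The fingers move at their own pace and stop on an object; FORCE is the grip in N (left out, the last holds). Time passes only in rows, so rows that do not move let the fingers close. It gives the time, the measured TCP pose, the force and the opening at its end, in the units of the state.
- r.get_state(): the state, without advancing time (a new reading comes with each control period).
- r.read_camera(name): name is "scene" or "side" or "wrist"; returns a dict with "color" (420x560x3 uint8, red, green, blue), "intrinsics" (3x3 intrinsics, pixels), "rvec" (rotation vector, rad) and "tvec" (3), from world to camera coordinates, as OpenCV has them. Camera axes: x right, y down, z forward; pixel columns grow to the right and rows downward; lengths in m; the calibration is good to about 2 mm. A picture is of the moment at which its call begins. There is no depth.
- r.sign_off(): hands the job in, once; it reports no verdict.
The state is a dict: "time": time; "qpos": joint angles; "dq": joint speeds; "effort": joint torques, N m; "tool_pos": TCP position; "tcp_rot": TCP orientation; "ft_force": force on the tool from outside, world axes, zero at the start; "wrist_torque": the same for the moment, N m; "gripper_width": finger opening in m.
Only numpy, scipy, OpenCV 4.12 (cv2) and the standard library are available. Lean on these libraries where they do the work, as an engineer would, in place of code of your own. Each camera call takes 0.05 s, during which the arm holds its last target. There are 200 camera calls.

## Working session

There is one attempt and no reset: what is moved stays moved. The work goes in short steps, Python scripts to look and compute and a shell command to move; the robot and the scene stay as the last step left them, time stands still between calls to the robot, and variables do not carry over. Pictures are saved under pics/ and viewed, on a budget of 10 in all, crops included, one or two more only if the job needs it, and the job is handed in when it is done.

```bash
mkdir -p pics; cat > h.py <<'E'
import cv2,numpy as np
from station import r
def cam(n):
    c=r.read_camera(n); return c
def ray(c,u,v):
    R=cv2.Rodrigues(np.array(c["rvec"],float))[0]; t=np.array(c["tvec"],float).ravel()
    d=R.T@np.linalg.inv(np.array(c["intrinsics"]))@np.array([u,v,1.]); return -R.T@t,d
def onz(c,u,v,z):
    o,d=ray(c,u,v); return o+d*(z-o[2])/d[2]
def proj(c,p):
    return cv2.projectPoints(np.array(p,float).reshape(-1,3),np.array(c["rvec"],float),np.array(c["tvec"],float),np.array(c["intrinsics"],float),None)[0].reshape(-1,2)
def save(c,n,box=None,k=1):
    im=cv2.cvtColor(c["color"],cv2.COLOR_RGB2BGR)
    if box: im=im[box[1]:box[3],box[0]:box[2]]
    im=cv2.resize(im,None,fx=k,fy=k,interpolation=cv2.INTER_CUBIC); cv2.imwrite("pics/"+n,im)
E
python3 - <<'E'
from h import *
import pickle
for n in("scene","side","wrist"):
    c=cam(n); pickle.dump(c,open(n+"0.pkl","wb")); save(c,n+"0.png",k=1.4)
    print(n,ray(c,280,210))
print(r.get_state())
E
```

```text
scene (array([0.78700398, 0.32828049, 0.6880159 ]), array([-0.28483563, -0.43345198, -0.85511816]))
side (array([ 0.39483169, -0.44281399,  0.68300673]), array([ 0.23432181,  0.60124473, -0.76403801]))
wrist (array([0.09964337, 0.64545773, 0.38267299]), array([ 0.25707013, -0.07654392, -0.96353268]))
{'time': 0.15, 'qpos': array([ 7.03230386e+01,  7.12388570e+00,  9.46159022e+01,  1.40109763e-04,
        7.83546069e+01, -4.73082652e+00]), 'dq': array([ 0.03256913, -0.12496952, -0.30247768, -0.07431356,  0.08440259,
       -0.02888874]), 'effort': array([ 5.30350353e-04, -4.18193471e+01, -3.60470295e+01,  7.75489630e-02,
        4.68870392e-02, -9.99256758e-05]), 'tool_pos': array([0.16748403, 0.62754434, 0.22768316]), 'tcp_rot': array([-1.79905938e+02, -7.92189109e-03,  1.65053830e+02]), 'ft_force': array([-0.03817614,  0.2657026 , -0.20605592]), 'wrist_torque': array([-0.0238432 , -0.0215653 , -0.01690128]), 'gripper_width': 0.0953180514513426}
```

View pics/scene0.png

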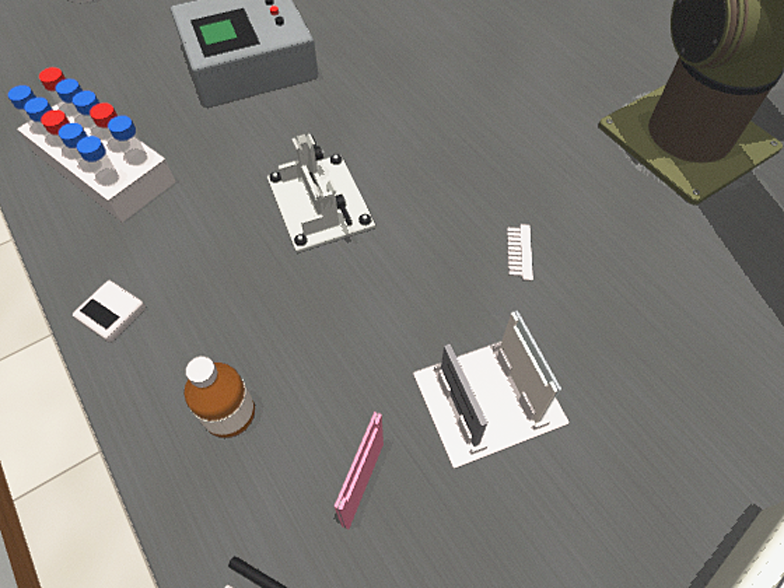

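View pics/side0.png

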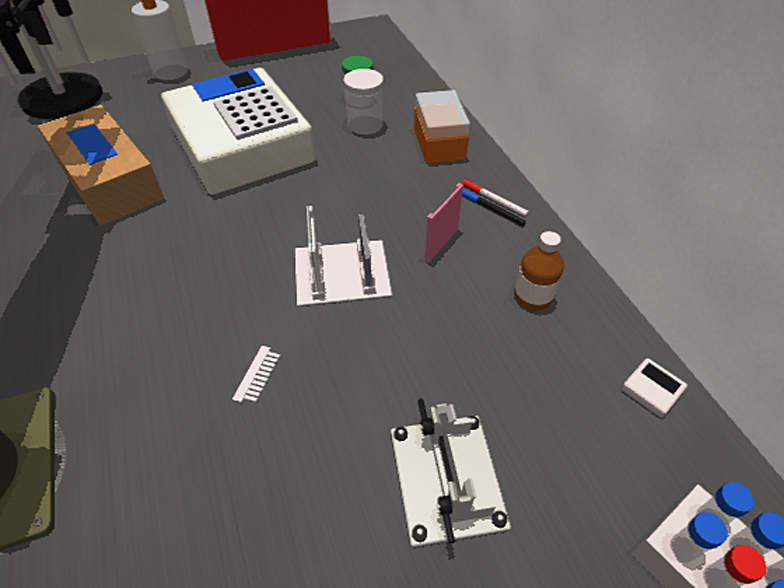

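The scene picture (784x588) shows the rack at (490,390), with a light notched plate at (533,365), a grey plain plate at (463,395) and a loose pink lookalike at (360,470). The stand is at (320,200), the comb at (520,250) and the bottle at (220,395). In the side view the rack is at (343,270), the light plate at (312,250), the grey one at (365,255) and the stand at (450,480). The light plate standing in the rack fits the cassette; I'll confirm it in an enlarged crop.

```bash
python3 - <<'E'
from h import *
import pickle
t=[]
for n,b in(("scene",(285,215,415,340)),("side",(200,135,290,222)),("scene",(180,85,280,185)),("side",(270,280,375,395))):
    c=pickle.load(open(n+"0.pkl","rb")); im=cv2.cvtColor(c["color"],cv2.COLOR_RGB2BGR)[b[1]:b[3],b[0]:b[2]]
    k=min(400/im.shape[1],300/im.shape[0]); im=cv2.resize(im,None,fx=k,fy=k,interpolation=cv2.INTER_CUBIC)
    print(n,b,k); p=np.zeros((300,400,3),np.uint8); p[:im.shape[0],:im.shape[1]]=im[:300,:400]; t.append(p)
cv2.imwrite("pics/comp.png",np.vstack([np.hstack(t[:2]),np.hstack(t[2:])]))
E
```

```text
scene (285, 215, 415, 340) 2.4
side (200, 135, 290, 222) 3.4482758620689653
scene (180, 85, 280, 185) 3.0
side (270, 280, 375, 395) 2.608695652173913
```

View pics/comp.png

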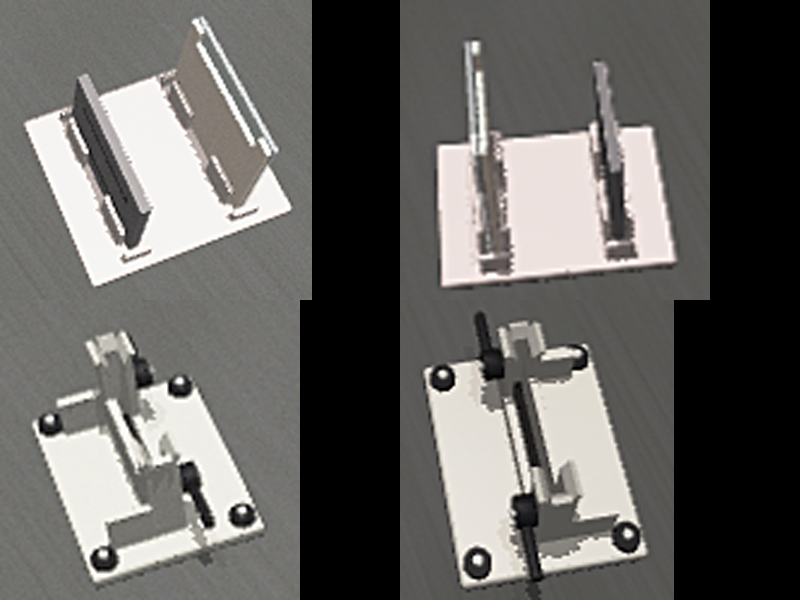

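The crops confirm it. The taller plate in the rack (scene ~(380,260) px) has a white rear plate with a notch and glass behind, facing the robot, so it is the cassette. The shorter grey one at (330,282) is the dam, and the pink one is a decoy. The stand's cams are on the robot side (front) as well.

```bash
cat >> h.py <<'E'
def fit(model,pts):
    m=np.array(model,float);p=np.array(pts)[:,:2]
    M,P=m-m.mean(0),p-p.mean(0); a=np.arctan2((M[:,0]*P[:,1]-M[:,1]*P[:,0]).sum(),(M*P).sum())
    R=np.array([[np.cos(a),-np.sin(a)],[np.sin(a),np.cos(a)]]); t=p.mean(0)-R@m.mean(0)
    return t,np.degrees(a),(p-(m@R.T+t))*1000
E
python3 - <<'E'
from h import *
import pickle
C={n:pickle.load(open(n+"0.pkl","rb")) for n in("scene","side","wrist")}
def cr(n,b,k,off,q,z):
    px=np.array([((u-off[0])/k+b[0],(v-off[1])/k+b[1]) for u,v in q])-0.0
    # refine on corners
    g=cv2.cvtColor(C[n]["color"],cv2.COLOR_RGB2GRAY)
    f=cv2.cornerSubPix(g,px.astype(np.float32).reshape(-1,1,2),(3,3),(-1,-1),(3,50,.01)).reshape(-1,2)
    print(n,"move px",np.abs(f-px).max(1).round(1))
    return [onz(C[n],*p,z) for p in f]
# model corners in object frame
A=cr("scene",(285,215),2.4,(0,0),[(25,122),(97,286),(291,209)],.006)
B=cr("side",(200,135),3.448,(400,0),[(438,147),(442,287),(677,262),(653,128)],.006)
for p in A+B: print(p.round(4))
h=(75,63)
mA=[(h[0],-h[1]),(h[0],h[1]),(-h[0],h[1])]; mB=[(-h[0],h[1]),(-h[0],-h[1]),(h[0],-h[1]),(h[0],h[1])]
for m,p in((mA,A),(mB,B),(mA+mB,A+B)):
    print("rack",*fit(np.array(m)/1000,p))
A=cr("scene",(180,85),3.,(0,300),[(34,425),(96,586),(265,528)],.010)
B=cr("side",(270,280),2.609,(400,300),[(424,374),(464,587),(648,553),(585,345)],.010)
for p in A+B: print(p.round(4))
h=(60,75)
mA=[(h[0],-h[1]),(h[0],h[1]),(-h[0],h[1])]; mB=[(-h[0],h[1]),(-h[0],-h[1]),(h[0],-h[1]),(h[0],h[1])]
for m,p in((mA,A),(mB,B),(mA+mB,A+B)):
    print("stand",*fit(np.array(m)/1000,p))
# cassette top: scene corners z=.106 rear face/glass outer mid
for n,b,k,q in(("scene",(285,215),2.4,[(199,19),(271,150)]),):
    for u,v in q: print("cas top",onz(C[n],u/k+b[0],v/k+b[1],.106).round(4))
for u,v in [(473,42)]: print("cas side",onz(C["side"],(u-400)/3.448+200,v/3.448+135,.106).round(4))
E
```

```text
scene move px [0.9 1.3 0.7]
side move px [1.  0.7 1.  0.9]
[0.6016 0.0904 0.006 ]
[0.6291 0.2121 0.006 ]
[0.4848 0.2449 0.006 ]
[0.4858 0.2459 0.006 ]
[0.4559 0.1234 0.006 ]
[0.6008 0.0894 0.006 ]
[0.6296 0.2108 0.006 ]
rack [0.5428101  0.16756453] -12.831172135273889 [[-0.30960153  0.90474146]
 [-0.86218145 -0.20468438]
 [ 1.17178298 -0.70005708]]
rack [0.54303688 0.16738386] -13.486419333628463 [[ 1.03994817 -0.23180239]
 [ 0.47195922 -0.2539742 ]
 [-0.48493315  0.81132105]
 [-1.02697424 -0.32554446]]
rack [0.54289867 0.16754173] -13.20089649075181 [[ 0.10690924  1.30750813]
 [-1.23784558  0.38120379]
 [ 0.57811706 -1.05723426]
 [ 1.56988364 -0.09847017]
 [ 0.39094896  0.0242711 ]
 [-0.73845899  0.36225   ]
 [-0.66955434 -0.91952858]]
scene move px [1.8 0.  0. ]
side move px [0.  0.  0.  1.5]
[ 0.6028 -0.2846  0.01  ]
[ 0.6332 -0.1446  0.01  ]
[ 0.5171 -0.1235  0.01  ]
[ 0.5151 -0.1321  0.01  ]
[ 0.4871 -0.2731  0.01  ]
[ 0.6022 -0.2965  0.01  ]
[ 0.6281 -0.1552  0.01  ]
stand [ 0.55992396 -0.20491697] -11.065341720874443 [[-1.61584723e+00  5.43545786e+00]
 [-4.50796342e-03 -1.77004006e+00]
 [ 1.62035520e+00 -3.66541779e+00]]
stand [ 0.55812163 -0.21421006] -11.081297811122612 [[ 1.43201553 -2.98335785]
 [ 2.23170369  3.14669003]
 [-0.35199224  2.85272393]
 [-3.31172698 -3.0160561 ]]
stand [ 0.55893984 -0.21028106] -10.770493900466393 [[-1.0691775  10.56947079]
 [ 1.30009879  3.21777137]
 [ 3.04192315  1.92874326]
 [ 1.07496039 -6.66989362]
 [ 1.0757163  -0.38562112]
 [-1.63135932 -1.31873302]
 [-3.79216182 -7.34173767]]
cas top [0.4921 0.1294 0.106 ]
cas top [0.5146 0.2238 0.106 ]
cas side [0.5169 0.2237 0.106 ]
```

View pics/wrist0.png

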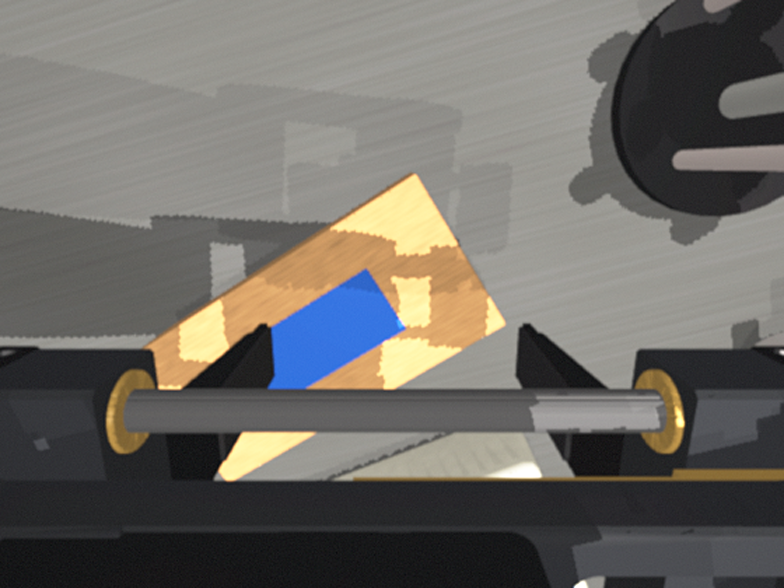

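The wrist view at the start shows only a cardboard box and the fingers. The rack pose is consistent in both views. The two views disagree on the stand by ~9 mm in y, probably from mixed top and bottom base edges, so I'll refine it from close by. I move over the rack now.

```bash
python3 -m creep '{"xyz":[[-29,-22,-4],[-29,-22,-4],[-29,-22,-4],[-29,-22,-4],[-29,-22,-4],[-29,-22,-4],[-29,-22,-4],[-29,-22,-4]],"yaw":[0,0,0,0,0,0,0,0]}'
python3 -m creep '{"xyz":[[-30,-23,0],[-30,-23,0],[-30,-23,0],[-30,-23,0],[-30,-23,0],[-30,-23,0],[-29,-23,0],[0,0,0]],"yaw":[0,0,0,0,0,0,0,0]}'
python3 -m creep '{"xyz":[[0,0,0],[0,0,0],[0,0,0],[0,0,0],[0,0,0],[0,0,0],[0,0,0],[0,0,0]],"yaw":[8,8,8,8,8,8,8,8]}'
python3 -m creep '{"xyz":[[0,0,0],[0,0,0],[0,0,0],[0,0,0],[0,0,0]],"yaw":[8,8,8,0,0]}'
python3 - <<'E'
from h import *
import pickle
c=cam("wrist");pickle.dump(c,open("w1.pkl","wb"));save(c,"w1.png",k=1.4)
E
```

```text
time: 0.95
tool_pos: [0.3469, 0.3967, 0.2605]
tcp_rot: [-180.0, -0.0, 165.1]
ft_force: [1.0, 0.5, 0.1]
gripper_width: 0.0952
time: 1.75
tool_pos: [0.5084, 0.1857, 0.2602]
tcp_rot: [-179.9, 0.0, 164.8]
ft_force: [0.3, 0.9, 0.2]
gripper_width: 0.0953
time: 2.55
tool_pos: [0.5061, 0.1895, 0.2603]
tcp_rot: [-180.0, -0.0, 100.8]
ft_force: [-0.1, -0.5, 0.2]
gripper_width: 0.0949
time: 3.05
tool_pos: [0.5064, 0.1892, 0.2605]
tcp_rot: [-180.0, -0.0, 77.3]
ft_force: [-0.6, 0.2, 0.6]
gripper_width: 0.0953
```

View pics/w1.png

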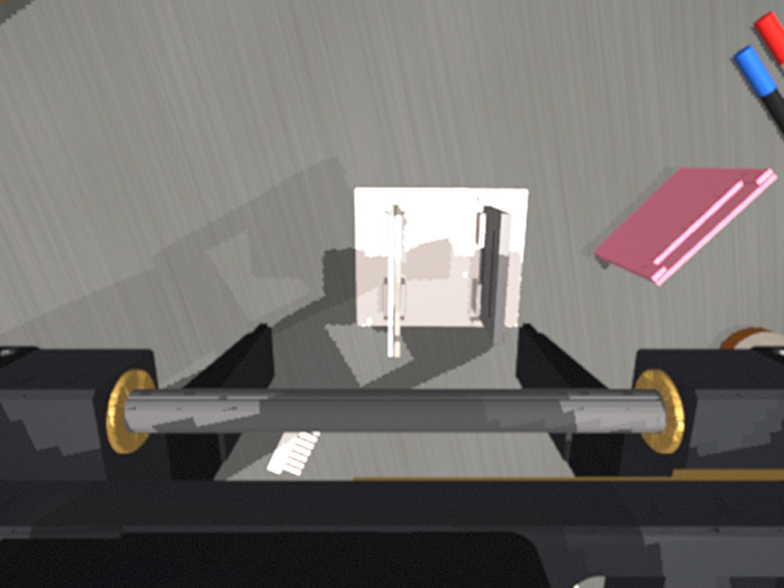

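Wrist view (784x588): the rack's corners are at (355,189), (528,189) and (520,327). The cassette's top edge runs from (397,206) to (394,357), with the dam at (495,270). Next I view the stand from above.

```bash
python3 -m creep '{"xyz":[[-45,16,0],[-45,16,0],[-45,16,0],[-45,16,0],[-45,16,0],[-45,16,0],[-45,16,0],[-45,15,0]],"yaw":[0,0,0,0,0,0,0,0]}'
python3 -m creep '{"xyz":[[0,0,10],[0,0,0],[0,0,0]],"yaw":[0,0,0]}'
python3 - <<'E'
from h import *
import pickle
w=pickle.load(open("w1.pkl","rb"))
f=lambda u,v,z: onz(w,u/1.4,v/1.4,z)
a,b=f(396.5,206,.106),f(394.5,357,.106); print("cass",a,b,(a+b)/2,np.linalg.norm(a-b),np.degrees(np.arctan2(*(b-a)[:2])))
P=[f(355,189,.006),f(528,189,.006),f(520,327,.006)]
print("rack",*fit([(-.075,-.063),(.075,-.063),(.075,.063)],P))
c=cam("wrist");pickle.dump(c,open("w2.pkl","wb"));save(c,"w2.png",(130,90,430,290),k=2.6)
E
```

```text
time: 3.9
tool_pos: [0.5499, -0.1924, 0.2608]
tcp_rot: [180.0, -0.0, 77.2]
ft_force: [0.9, 0.9, 0.9]
gripper_width: 0.0949
time: 4.2
tool_pos: [0.5497, -0.1896, 0.25]
tcp_rot: [-179.9, -0.0, 77.1]
ft_force: [0.4, 0.4, -1.1]
gripper_width: 0.0951
cass [0.51737477 0.23127953 0.106     ] [0.49250502 0.12757044 0.106     ] [0.5049399  0.17942499 0.106     ] 0.10664933119634776 -166.51494239947135
rack [0.59021807 0.20914542] -83.55658995465906 [[-35.05610378 -31.78279048]
 [ 93.2168465   84.35773445]
 [-58.16074272 -52.57494397]]
```

View pics/w2.png

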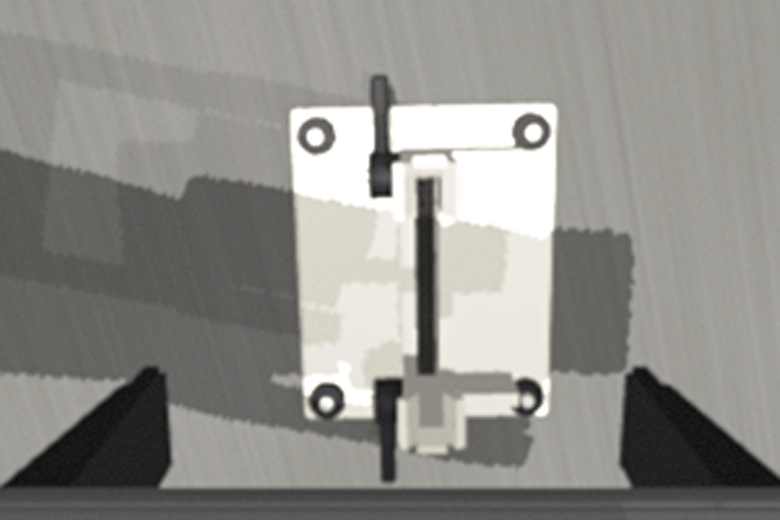

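The stand picture (crop, 2.6x, offset (130,90)) has base corners at (290,110), (556,104), (550,415) and (305,418). The dark slot runs from (427,178) to (427,375), and the black cams are on the left, which is the robot side.

```bash
python3 - <<'E'
from h import *
import pickle
w=pickle.load(open("w2.pkl","rb"))
f=lambda u,v,z: onz(w,u/2.6+130,v/2.6+90,z)
m=[(-.06,.075),(.06,.075),(.06,-.075),(-.06,-.075)]
Q=[(290,110),(556,104),(550,416),(305,418)]
for z in(.01,0): print("stand",z,*fit(m,[f(*q,z) for q in Q]))
print("o",ray(w,0,0)[0])
for z in(.016,.03): print("slot line",f(427,180,z),f(427,372,z))
# lips: top at z .0845, outer/inner
for q in [(400,165),(452,165),(404,440),(462,440),(430,158),(431,450)]: print(q,f(*q,.0845).round(4))
w=pickle.load(open("w1.pkl","rb"))
f=lambda u,v,z: onz(w,u/1.4,v/1.4,z)
print("rack",*fit([(-.075,.063),(.075,.063),(.075,-.063)],[f(355,189,.006),f(528,189,.006),f(520,327,.006)]))
# knob-free scene/side rechecks of candidate: base corners bottom
E
```

```text
stand 0.01 [ 0.55908276 -0.21165227] -11.73080143331508 [[ 0.2873427  -1.11605266]
 [-1.09117269 -0.62038615]
 [ 0.12437668  0.26707061]
 [ 0.67945331  1.46936821]]
stand 0 [ 0.55891108 -0.21393564] -11.73080143331507 [[-0.805934    1.0222871 ]
 [ 0.75336979  0.91321169]
 [ 1.22807026 -1.89274918]
 [-1.17550605 -0.04274961]]
o [ 0.56586815 -0.12140383  0.40524258]
slot line [ 0.56873854 -0.17047057  0.016     ] [ 0.54926668 -0.25933646  0.016     ]
slot line [ 0.5686353  -0.16870577  0.03      ] [ 0.54986379 -0.2543754   0.03      ]
(400, 165) [ 0.5597 -0.1542  0.0845]
(452, 165) [ 0.5784 -0.1585  0.0845]
(404, 440) [ 0.5371 -0.2611  0.0845]
(462, 440) [ 0.5597 -0.2662  0.0845]
(430, 158) [ 0.571  -0.1542  0.0845]
(431, 450) [ 0.5467 -0.2677  0.0845]
rack [0.54319498 0.16687209] -12.532907777888983 [[ 0.49016029  0.17297504]
 [-0.82934557 -0.18893005]
 [ 0.33918528  0.01595501]]
```

```bash
python3 -m creep '{"xyz":[[43,-16,0],[43,-16,0],[43,-16,0],[43,-16,0],[43,-16,0],[43,-16,0],[43,-15,0],[46,-15,0]],"yaw":[0.4,0,0,0,0,0,0,0]}' 50
python3 -m creep '{"xyz":[[0,0,40],[0,0,40],[0,0,0],[0,0,0],[0,0,0],[0,0,0]],"yaw":[0,0,0,0,0,0]}'
python3 - <<'E'
from h import *
import pickle
s=r.get_state();print(s["tool_pos"],s["tcp_rot"],s["gripper_width"])
c=cam("wrist");pickle.dump(c,open("w3.pkl","wb"));save(c,"w3.png",k=1.4)
E
```

```text
time: 5.05
tool_pos: [0.5059, 0.1791, 0.2516]
tcp_rot: [179.9, -0.0, 76.8]
ft_force: [0.9, 0.0, -0.6]
gripper_width: 0.0479
time: 5.65
tool_pos: [0.5087, 0.1763, 0.1737]
tcp_rot: [179.8, -0.1, 76.6]
ft_force: [-0.4, -1.2, 0.1]
gripper_width: 0.0477
[0.50869108 0.17632987 0.17369249] [ 1.79755328e+02 -1.27878402e-01  7.66461606e+01] 0.04768901907040531
```

View pics/w3.png

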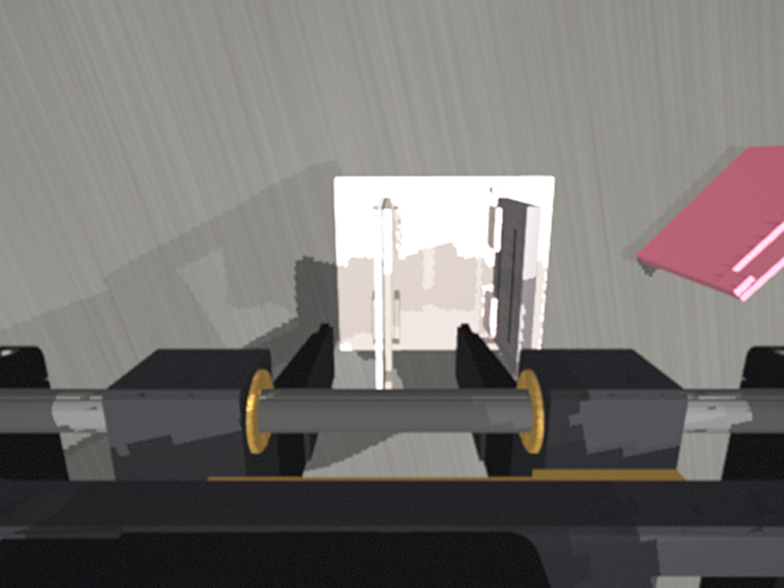

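Wrist view: the plate's top edge spans (385,205)-(383,388), left of the finger midline (~396). That agrees with the measured TCP being ~4 mm to +x. Quantifying it before descending.

```bash
python3 -m creep '{"xyz":[[0,0,0]],"yaw":[0]}'
python3 - <<'E'
from h import *
import pickle
c=pickle.load(open("w3.pkl","rb")); print(c["intrinsics"])
o,_=ray(c,0,0)
R=cv2.Rodrigues(np.array(c["rvec"],float))[0]; print("campos",o,"cam x axis",R[0])
for u,v in((376,386),(392,386),(375,250),(394,250)): print(u,onz(c,u/1.4,v/1.4,.106 ))
g=c["color"][265:274:2,255:300].sum(2)//3; print(g)
for P in [(.504,.1766,.106),(.504-.0114,.1766-.0487,.106),(.504+.0114,.1766+.0487,.106)]: print(proj(c,[P])*1.4)
s=r.get_state();print(s["tool_pos"],s["tcp_rot"])
E
```

```text
time: 5.8
tool_pos: [0.508, 0.176, 0.1723]
tcp_rot: [179.9, -0.1, 76.6]
ft_force: [0.1, -1.5, 0.4]
gripper_width: 0.0476
[[333.44201802   0.         281.72017659]
 [  0.         333.44201802 204.10430825]
 [  0.           0.           1.        ]]
campos [0.5245806  0.24430973 0.32898409] cam x axis [ 0.97277616 -0.23172013  0.00351079]
376 [0.49010535 0.13769281 0.106     ]
392 [0.49823088 0.13574216 0.106     ]
375 [0.50699542 0.20762262 0.106     ]
394 [0.51593464 0.20548734 0.106     ]
[[154 156 158 156 151 150 151 151 152 152 154 148 163 228 255 255 255 255
  215 119 139 175 180 181 164 155 153 150 120  94  93  95  93  96  95  95
   98  97  97  96  94  91  96  95  93]
 [155 156 156 158 157 152 150 149 154 150 150 149 163 228 255 254 255 255
  215 118 131 154 159 161 157 151 153 151 132 104  93  97  96  93  94  95
   98  98  98  98  94  93  94  92  96]
 [157 154 153 158 156 152 148 149 148 151 153 149 164 229 255 254 255 255
  214 121 139 159 162 162 157 153 151 152 150 134 120 102  94  94  94  94
   98  97 100  98  95  90  92  93  95]
 [155 154 154 156 157 154 151 149 149 153 151 149 163 227 255 255 255 255
  209 115 141 164 165 164 160 153 150 151 153 152 148 131 104  94  93  94
   94  97  98  97  96  95  93  93  94]
 [155 154 153 155 155 155 152 149 148 149 149 148 153 211 254 255 255 255
  207 129 195 223 226 223 203 167 150 148 150 153 153 147 117  94  93  94
   94  96  97  96  96  96  93  93  94]]
[[384.187446   310.92167639]]
[[385.07750354 401.5092567 ]]
[[383.19658771 210.0748765 ]]
[0.50800024 0.17599104 0.17230299] [ 1.79864861e+02 -6.76733181e-02  7.66297593e+01]
```

```bash
python3 -m creep '{"xyz":[[0,-4,0],[0,0,35],[0,0,35],[0,0,33],[0,0,0],[0,0,0],[0,0,0]],"yaw":[0,0,0,0,0,0,0]}'
python3 -m creep '{"xyz":[[0,0,0],[0,0,0],[0,0,0],[0,0,0],[0,0,0],[0,0,0],[0,0,0],[0,0,0]],"yaw":[0,0,0,0,0,0,0,0]}' 0 40
python3 - <<'E'
from h import *
s=r.get_state();print(s["tool_pos"],s["tcp_rot"],s["ft_force"],s["wrist_torque"],s["gripper_width"])
E
```

```text
time: 6.5
tool_pos: [0.5049, 0.1774, 0.0701]
tcp_rot: [179.8, -0.1, 76.7]
ft_force: [-0.1, 0.1, -0.2]
gripper_width: 0.0477
time: 7.3
tool_pos: [0.5032, 0.177, 0.0677]
tcp_rot: [-180.0, 0.0, 76.7]
ft_force: [0.6, 0.5, 0.8]
gripper_width: 0.0081
[0.5032299  0.17697442 0.0676792 ] [-1.79994888e+02  2.79627477e-03  7.66581625e+01] [0.6108756  0.52479817 0.78426893] [-0.05982331  0.14274911 -0.01977562] 0.008088883361505737
```

```bash
python3 -m creep '{"xyz":[[0,0,-20],[0,0,-35],[0,0,-35],[0,0,-35],[0,0,0],[0,0,0]],"yaw":[0,0,0,0,0,0]}'
python3 -m creep '{"xyz":[[-30,12,0],[-30,12,0],[-30,12,0],[-30,12,0],[-30,12,0],[-30,12,0],[-30,12,0],[-30,12,0]],"yaw":[0,0,0,0,0,0,0,0]}'
python3 -m creep '{"xyz":[[-30,12,0],[-30,12,0],[-30,12,0],[-20,8,0],[-15,4,0],[0,0,0],[0,0,0],[0,0,0]],"yaw":[0,0,0,0,0,-1.5,0,0]}'
python3 - <<'E'
from h import *
import pickle
s=r.get_state();print(s["tool_pos"],s["tcp_rot"],s["ft_force"],s["wrist_torque"],s["gripper_width"])
t=[]
for n,b in(("scene",(175,45,295,165)),("side",(260,215,380,355))):
    c=cam(n);pickle.dump(c,open(n+"4.pkl","wb")); im=cv2.cvtColor(c["color"],cv2.COLOR_RGB2BGR)[b[1]:b[3],b[0]:b[2]]
    print(n,proj(c,[(.559,-.211,.0845)])); im=cv2.resize(im,None,fx=3.333,fy=3.333,interpolation=cv2.INTER_CUBIC);p=np.zeros((480,400,3),np.uint8); p[:im.shape[0]]=im[:480,:400]; t.append(p)
cv2.imwrite("pics/c4.png",np.hstack(t))
E
```

```text
time: 7.9
tool_pos: [0.5033, 0.177, 0.1927]
tcp_rot: [180.0, -0.0, 76.7]
ft_force: [0.3, -0.3, -2.7]
gripper_width: 0.0079
time: 8.7
tool_pos: [0.5396, -0.0796, 0.1892]
tcp_rot: [-179.7, -0.0, 76.7]
ft_force: [0.2, -0.1, -1.5]
gripper_width: 0.0078
time: 9.5
tool_pos: [0.5588, -0.2102, 0.192]
tcp_rot: [-179.9, -0.0, 78.2]
ft_force: [0.6, 0.5, -1.2]
gripper_width: 0.0082
[ 0.55881981 -0.21022733  0.19203297] [-1.79937442e+02 -3.63291797e-02  7.82178429e+01] [ 0.555093    0.53752475 -1.17657656] [-0.11921148  0.07059283 -0.01532223] 0.00818918420430972
scene [[223.88023019 116.39639663]]
side [[322.76501655 320.39204451]]
```

View pics/c4.png

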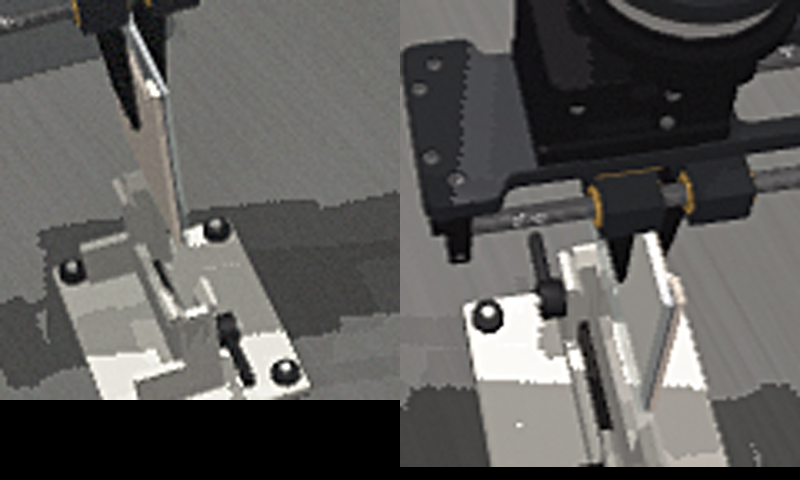

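Scene half (left): the plate is gripped upright above the slot, with its +y lower corner near (180,240) in the crop. Side half: its -y lower corner is near (650,408), and the dark seal line runs from (583,325) to (607,428). Next I check these against the expected positions.

```bash
python3 - <<'E'
from h import *
import pickle
s=r.get_state(); S=pickle.load(open("scene4.pkl","rb")); D=pickle.load(open("side4.pkl","rb"))
a=np.radians(-11.8); X=np.array([np.cos(a),np.sin(a)]);Y=np.array([-np.sin(a),np.cos(a)])
T=np.array([.5588,-.2102])
def px(n,p,z):
    c,b,o=(S,(175,45),0) if n=="scene" else (D,(260,215),400)
    q=proj(c,[(*p,z)])[0]; return ((q-b)*3.333+[o,0]).round(1)
for n in("scene","side"):
    for sx in(-4,4):
        for sy in(-50,50):
            print(n,sx,sy,"foot",px(n,T+X*sx/1e3+Y*sy/1e3,.1303),"top",px(n,T+X*sx/1e3+Y*sy/1e3,.2303))
O=np.array([.559,-.211])
for n in("scene","side"):
    for sx in(-10,10):
        for sy in(-56,56): print(n,sx,sy,"mouth",px(n,O+X*sx/1e3+Y*sy/1e3,.0845))
    print(n,"seal",[px(n,O+Y*sy/1e3,.016) for sy in(-50,-36,36,50)])
    print(n,"base",[px(n,O+X*sx/1e3+Y*sy/1e3,.010) for sx,sy in((-60,-75),(-60,75),(60,75),(60,-75))])
save(S,"s4.png",(190,95,270,175),5); 
im=[cv2.resize(cv2.cvtColor(c["color"],cv2.COLOR_RGB2BGR)[b[1]:b[1]+120,b[0]:b[0]+80],None,fx=5,fy=5,interpolation=cv2.INTER_CUBIC) for c,b in((S,(190,60)),(D,(290,275)))]
cv2.imwrite("pics/s4.png",np.hstack(im))
E
```

```text
scene -4 -50 foot [133.9 118.5] top [107.5 -35.6]
scene -4 50 foot [190.4 240.5] top [169.3  90.6]
scene 4 -50 foot [120.2 122.2] top [ 92.2 -31.8]
scene 4 50 foot [176.  244.7] top [153.   94.9]
side -4 -50 foot [634.8 413.3] top [661.5 306. ]
side -4 50 foot [583.9 211.8] top [600.6  88.8]
side 4 -50 foot [652.9 410.4] top [682.4 302.7]
side 4 50 foot [600.3 209.4] top [619.2  86.3]
scene -10 -56 mouth [149.8 168.6]
scene -10 56 mouth [211.3 302.2]
scene 10 -56 mouth [117.4 177.6]
scene 10 56 mouth [177.  312.5]
scene seal [array([151. , 260.1]), array([157.8, 275.6]), array([194.6, 359.3]), array([202.1, 376.4])]
scene base [array([228.5, 214.1]), array([311.4, 383.5]), array([119.1, 444.8]), array([ 49.6, 265.9])]
side -10 -56 mouth [616.1 470.1]
side -10 56 mouth [564.3 251.1]
side 10 -56 mouth [659.2 462.8]
side 10 56 mouth [603.  245.3]
side seal [array([620.7, 505.4]), array([614.2, 477.4]), array([582.9, 344.3]), array([577.3, 320.3])]
side base [array([510.2, 583. ]), array([460.5, 300.3]), array([671.4, 268.2]), array([750.6, 540.1])]
```

View pics/s4.png

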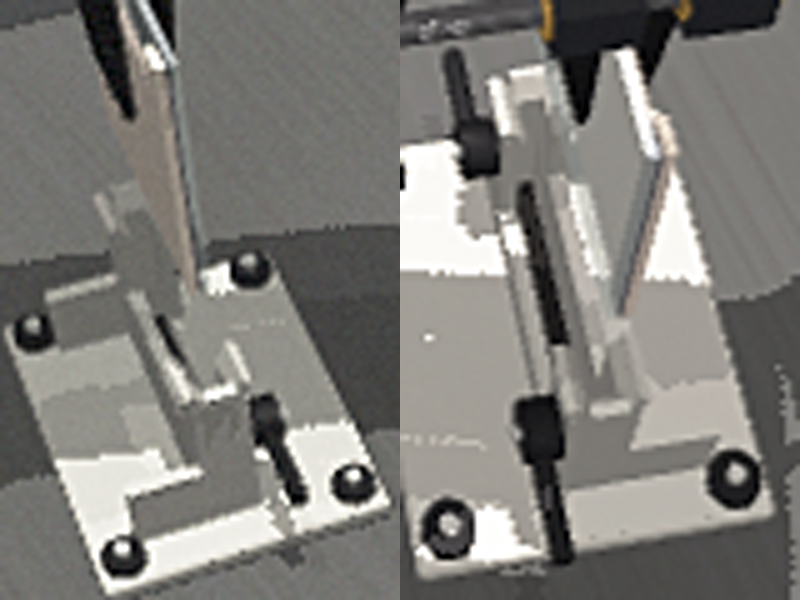

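The expected projections match within ~1 px (~2 mm), both for the held plate's lower corners and for the stand's lips and base corners. The flare covers that much error. Lowering now, and watching the force.

```bash
python3 -m creep '{"xyz":[[0,0,20],[0,0,20],[0,0,0],[0,0,0]],"yaw":[0,0,0,0]}'
python3 -m creep '{"xyz":[[0,0,4],[0,0,4],[0,0,3],[0,0,0],[0,0,0]],"yaw":[0,0,0,0,0]}'
python3 -c "
from h import *
s=r.get_state();print(s['tool_pos'],s['tcp_rot'],s['ft_force'],s['wrist_torque'])"
```

```text
time: 10.0
tool_pos: [0.559, -0.2108, 0.1527]
tcp_rot: [-180.0, -0.0, 78.2]
ft_force: [0.5, -0.3, -2.3]
gripper_width: 0.008
time: 10.5
tool_pos: [0.5591, -0.2114, 0.1417]
tcp_rot: [180.0, 0.0, 78.2]
ft_force: [-0.7, 1.3, -2.1]
gripper_width: 0.0076
[ 0.55913779 -0.21140917  0.14169888] [1.79998390e+02 1.42582991e-04 7.81544329e+01] [-0.68507262  1.3120119  -2.09791738] [-0.13160294  0.04292534 -0.01452774]
```

```bash
python3 -m creep '{"xyz":[[0,0,3],[0,0,0],[0,0,0]],"yaw":[0,0,0]}'
python3 -m creep '{"xyz":[[0,0,3],[0,0,0],[0,0,0]],"yaw":[0,0,0]}'
python3 -m creep '{"xyz":[[0,0,3],[0,0,0],[0,0,0]],"yaw":[0,0,0]}'
python3 -c "
from h import *
s=r.get_state();print(s['tool_pos'],s['tcp_rot'],s['ft_force'],s['wrist_torque'])"
```

```text
time: 10.8
tool_pos: [0.559, -0.2114, 0.1385]
tcp_rot: [-180.0, -0.0, 78.2]
ft_force: [-0.4, 0.7, -1.4]
gripper_width: 0.0081
time: 11.1
tool_pos: [0.559, -0.2113, 0.1354]
tcp_rot: [-180.0, -0.0, 78.2]
ft_force: [0.4, 0.3, -1.9]
gripper_width: 0.0081
time: 11.4
tool_pos: [0.559, -0.2114, 0.1325]
tcp_rot: [-180.0, -0.0, 78.2]
ft_force: [-0.0, -0.3, -1.6]
gripper_width: 0.0078
[ 0.55903649 -0.21136947  0.13247273] [-1.79985957e+02 -4.71782452e-03  7.81535007e+01] [-0.00255696 -0.26491512 -1.62471333] [-0.17272584  0.10981344 -0.01216577]
```

Now inside the straight walls with no contact force. Continuing.

```bash
python3 -m creep '{"xyz":[[0,0,6],[0,0,6],[0,0,6],[0,0,6],[0,0,0],[0,0,0]],"yaw":[0,0,0,0,0,0]}'
python3 -m creep '{"xyz":[[0,0,6],[0,0,6],[0,0,6],[0,0,6],[0,0,0],[0,0,0]],"yaw":[0,0,0,0,0,0]}'
python3 -m creep '{"xyz":[[0,0,3],[0,0,2],[0,0,0],[0,0,0]],"yaw":[0,0,0,0]}'
python3 -c "
from h import *
s=r.get_state();print(s['tool_pos'],s['tcp_rot'],s['ft_force'],s['wrist_torque'])"
```

```text
time: 12.0
tool_pos: [0.559, -0.2113, 0.1083]
tcp_rot: [-180.0, -0.0, 78.2]
ft_force: [-0.5, -0.0, -0.6]
gripper_width: 0.0076
time: 12.6
tool_pos: [0.559, -0.2114, 0.0843]
tcp_rot: [-180.0, -0.0, 78.2]
ft_force: [-0.7, 0.3, -1.5]
gripper_width: 0.008
time: 13.0
tool_pos: [0.5592, -0.2114, 0.0797]
tcp_rot: [180.0, 0.0, 78.2]
ft_force: [0.1, 0.2, -1.8]
gripper_width: 0.008
[ 0.559194   -0.211446    0.07969662] [1.79985633e+02 3.81583217e-03 7.81542878e+01] [ 0.14266012  0.2077051  -1.7883751 ] [-0.11043154  0.0772966   0.04521907]
```

Now 1 mm steps, watching for the seal's push (baseline about -1.7 N; 2 N per mm).

```bash
for i in 1; do python3 -m creep '{"xyz":[[0,0,1],[0,0,0],[0,0,0],[0,0,0]],"yaw":[0,0,0,0]}'; done
python3 -m creep '{"xyz":[[0,0,1],[0,0,0],[0,0,0],[0,0,0]],"yaw":[0,0,0,0]}'
python3 -m creep '{"xyz":[[0,0,1],[0,0,0],[0,0,0],[0,0,0]],"yaw":[0,0,0,0]}'
python3 -m creep '{"xyz":[[0,0,1],[0,0,0],[0,0,0],[0,0,0]],"yaw":[0,0,0,0]}'
```

```text
time: 13.4
tool_pos: [0.5591, -0.2114, 0.0787]
tcp_rot: [180.0, 0.0, 78.2]
ft_force: [-0.2, -0.0, -1.9]
gripper_width: 0.0082
time: 13.8
tool_pos: [0.5591, -0.2114, 0.0777]
tcp_rot: [-180.0, -0.0, 78.2]
ft_force: [-0.5, 0.9, -1.3]
gripper_width: 0.0077
time: 14.2
tool_pos: [0.5592, -0.2115, 0.0769]
tcp_rot: [180.0, 0.0, 78.2]
ft_force: [-0.7, -0.0, 0.8]
gripper_width: 0.0079
time: 14.6
tool_pos: [0.5592, -0.2115, 0.0759]
tcp_rot: [180.0, 0.0, 78.2]
ft_force: [-0.7, 0.5, 2.1]
gripper_width: 0.0079
```

```bash
python3 -m creep '{"xyz":[[0,0,1],[0,0,0.5],[0,0,0],[0,0,0],[0,0,0]],"yaw":[0,0,0,0,0]}'
python3 -m creep '{"xyz":[[0,0,0],[0,0,0],[0,0,0],[0,0,0],[0,0,0]],"yaw":[0,0,0,0,0]}'
python3 - <<'E'
from h import *
s=r.get_state();print(s["tool_pos"],s["ft_force"],s["gripper_width"])
im=[]
for n,b in(("scene",(190,60)),("side",(290,275))):
    c=cam(n); im.append(cv2.resize(cv2.cvtColor(c["color"],cv2.COLOR_RGB2BGR)[b[1]:b[1]+120,b[0]:b[0]+80],None,fx=5,fy=5,interpolation=cv2.INTER_CUBIC))
cv2.imwrite("pics/fin.png",np.hstack(im))
E
```

```text
time: 15.1
tool_pos: [0.5593, -0.2114, 0.0744]
tcp_rot: [180.0, 0.0, 78.2]
ft_force: [-1.3, 1.4, 5.0]
gripper_width: 0.0077
time: 15.6
tool_pos: [0.5593, -0.2114, 0.0743]
tcp_rot: [180.0, 0.0, 78.2]
ft_force: [-1.5, 0.3, 5.0]
gripper_width: 0.0077
[ 0.55926479 -0.21144466  0.07431533] [-1.50175267  0.33742207  4.96913262] 0.007746849037705999
```

View pics/fin.png

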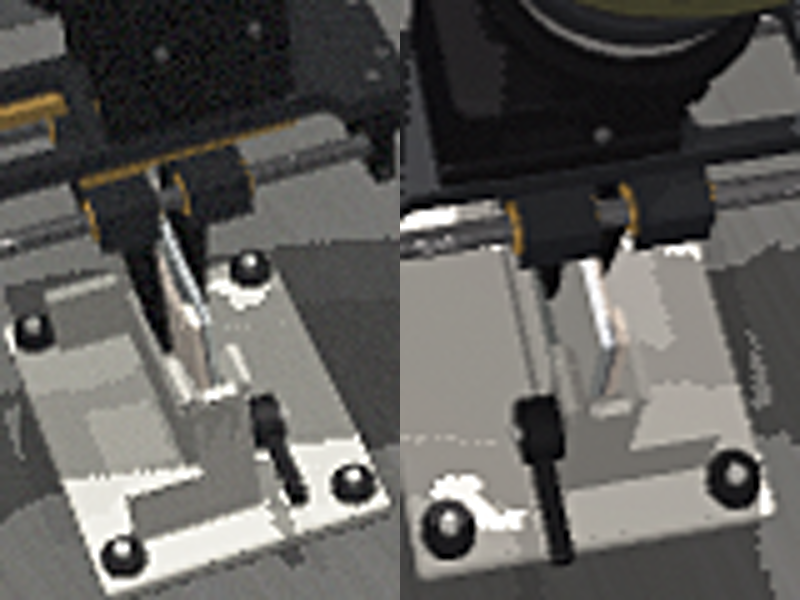

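The cassette sits upright in both channels: top corner (205,320) above the lip at (210,385) in the scene half, (615,330) above the lip at (605,405) in the side half. The glass faces the cams. Net push is ~6.7 N, so the seal is down ~3.4 mm, and the reading is steady.

```bash
python3 -c "
from station import r
print(r.sign_off())"
```

```text
the job is handed in; nothing more can be done
None
```

The gel cassette is in the casting stand's slot, upright with its glass side towards the cams. The arm is still gripping it and pressing it down, so you can close the cams. I handed the job in at about 15.7 s.

**Press on the seal:** the foot met the rubber with the tool at 77.7 mm and was pressed down to 74.3 mm, so the seal is down about 3.4 mm. The force change of about 6.7 N agrees with 2 N per mm, and both stayed steady over the last half second.

**Grip and insertion:** I gripped it across its 8 mm thickness with 40 N set. The plate entered the slot with no noticeable side force. The last pictures show both upper corners standing square above the slot lips.

**Other objects:** the arm kept clear of the dam, comb, bottle and pink lookalike throughout. I did not take a separate final picture of them.

**Check that disagreed:** the first two views put the stand about 9 mm apart in y. I settled that with a close-up from the wrist camera, which the later scene and side views confirmed to about 2 mm.

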